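# Clamp a food tin in the worktop quick-release vise

## Task

Clamp the food tin in the worktop vise: squeeze the release lever against the thumb post, slide the carriage until its jaw stands just up to the tin and the tin rests against the fixed jaw, and let go of the lever before screwing. Then turn the crank clockwise (from behind) until the tin is held firmly, with about 18 newtons, without crushing it. Leave the tin standing upright, the lever's tooth caught in the rack, and the things around it where they are.

Things in the scene. Friction and masses are not known exactly. Their poses are not given: they have to be found in the camera images.
- vise: Fixed quick-release vise on a light wooden board 340 x 110 x 14 mm. Origin: centre of the board's underside. +x runs along the slide from the crank end to the fixed jaw, z up; +y is the crank's start side, the release lever is on -y. A steel rail (top 34 mm up) has a rack of square teeth, pitch 6 mm. Tin stands on an aluminium bed 90 mm wide, top 34 mm up; fixed jaw 80 mm wide, top 94 mm up.
- fixed_face (a point): Point in the middle of the fixed jaw's flat rubber face (70 mm up), at vise x = 130 mm. Axes as the vise's.
- carriage (a joint): Sliding carriage (44 x 46 mm, top 82 mm up), m, 0 to 0.09, growing to the fixed jaw. A lever tooth locks it to the rack; lever pressed, it slides at 1 to 2 N. Let go, the tooth may land on top of a rack tooth: a few newtons of back push (as the screw gives) then slide the carriage back, 6 mm at most with all play, until it catches.
- thumb_post (a point): Middle of the outer (+y) face of the fixed thumb post on the carriage: a dark plate 26 mm long (x), 8 mm thick, from 82 to 121 mm up; this point is 100 mm up. Axes as the vise's.
- lever (a joint): Release lever angle, rad: 0 tooth fully in the rack, 0.22 fully pressed towards the post. The tooth is clear of the rack from 0.12. A reading above 0.05 when let go means the tooth stands on a rack tooth.
- lever_pad (a point): Middle of the outer (-y) face of the release lever, an aluminium paddle 26 mm long (x), 6 thick, 100 mm up, top 121 mm up, oppopoint the thumb post. Over the outer faces of post and paddle: about 54 mm released, 44 mm fully pressed. Pressing takes 6 to 9 N here (a grip of 15 to 25 N holds it well). Squeeze across (along vise y) from above.
- crank (a joint): Crank angle, rad, 0 (wound back) to 2.1, growing clockwise as seen from behind the crank looking along vise +x. It moves the jaw 8 mm per rad towards the fixed jaw. At 0 the arm leans 60 degrees (1.05 rad) from upright to vise +y; it passes upright at 1.05 and then leans to -y. It stays where it is left.
- crank_axis (a point): Point on the crank's turning axis (parallel to vise x), 70 mm up, 89 mm behind (-x of) the thumb post and lever, in the plane of the crank_grip point. Vise axes while the crank stands at 0.
- tin: Closed food tin, 57 mm in diameter, 72 mm tall, standing on the vise's bed between the jaws, loose; origin at the centre of its underside, z up.
- roll_tape: Bystander: roll of masking tape lying flat, 104 mm across, 25 high.
- dish: Bystander: small glass dish, 69 mm across, 38 high, beside the vise.
- shaker: Bystander: small shaker, 44 mm across, 90 high, beside the vise.
- tumbler_glass: Bystander: upside-down drinking glass, 66 mm across, 85 high, beyond the fixed jaw.
- pad: Rubber face of the moving jaw, 46 wide x 36 high mm; origin in the middle of the flat face that meets the tin, 70 mm up. Vise axes. It is backed by a stiff spring of 16 N per mm, so with the play of the parts 0.1 rad of the crank adds about 6 to 10 N once it bears on the tin.
- crank_grip (a point): Middle of the crank's black grip, a freely spinning barrel 18 mm in diameter, 32 long, lying along vise x on the far (-x) side of the crank arm, 42 mm from the axis. Pinch it across (along vise y) from above and lead it round the arc. Turning the free screw takes about 6 N at the grip; each newton of hold on the tin adds 0.19 N, so 18 N adds about 3.5 N.
Not all that is in view belongs to the job. What is shaped like the tin but orange or pink is not meant.

How it is judged:
By the outcome, as a careful person would: the job done as asked, in the order asked, and still so for the second after the job is handed in, with the robot touching nothing.
It also fails if it takes over 58 s, if anything falls off the work surface, if the arm or the gripper's body presses on something with over 40 N, if the wrist force passes 120 N, or if a joint passes its speed limit or range.

## Robot

A 6-joint arm with a two-finger parallel gripper is mounted at the origin on a cart in front of the work surface, level with it; the furniture and walls round the work are solid. World frame = base frame: x ahead of the robot, y to its left, z up, the work surface at z = 0. Lengths are in m, angles in degrees, forces in N, time in s.
With the tool pointing down it reaches from about 0.375 to 0.9 m from the base axis. Payload 3.1 kg.
Tool frame: the origin (TCP) lies on the centre line of the jaws, within the pads' length; the fingertips stand 17 mm ahead of it and the grasp point (between the pads) lies 2 mm behind it; z points along the fingers, y is the line along which they close (so a half turn about z gives the same grasp; the last joint's range is limited). The gripper opens to 87 mm and grips with 3 to 60 N. Pads are 19 mm wide; open, the fingers measure 117 mm over their backs; the gripper's body (75 mm by 190 mm) begins 51 mm behind the grasp point.
Start: joints at [53.256, 30.224, 82.088, -0, 67.689, -10.227], TCP at [0.279, 0.559, 0.24] pointing down, gripper open.
Joint ranges: [-176.69, 176.69], [-43.24, 126.21], [12.49, 139.97], [-82, 262], [0, 151.66], [-163.58, 163.58]. Speed limits (degrees/s): [159.86, 159.86, 180, 180, 180, 180].

## Interface

Orientations are given as a 3x3 rotation matrix whose columns are the frame's x, y, z axes.
In Python, from rig import bot, imaging, finder gives the robot as it stands. The module is installed in compiled form; this text tells all that it offers.
- The arm moves only by the tool play_rows, never from a script. Its argument "motion" is a list that holds one entry, the list of rows, each a list of 6 numbers: the shift along the tool's x, y, z in shares of 0.8 m (1.0 is 0.8 m), then the turn, a rotation vector about the tool's x, y, z in shares of 360 degrees (1.0 is 360 degrees). In form: [[[dx, dy, dz, wx, wy, wz], ...]]. A call has 1 to 8 rows; each row is the pose to reach, as a shift and turn from the pose commanded when the call began, along the tool's axes at that moment; what a row does not reach only later rows make up. A row lasts 1/12 s, in which the tool goes at most 41.7 mm and 7.16 degrees, less where a joint would pass 70% of its speed; a pose out of reach is approached as far as the arm can. No shift or turn number may pass 1 either way. A call with a gripper value outside its range is refused whole. "fingers" is the finger opening in m, from 0 to 0.087, set as the call begins (left out, the last holds). The fingers move at their own pace and stop on an object; the grip force is fixed at half the most. Time passes only in rows, so rows that repeat a pose let the fingers close. It gives the time, the measured TCP pose, the force, the opening and the grip force at its end, in the units of the state.
- bot.read_state(): the state, without advancing time (a new reading comes with each control period).
- imaging.capture(name): name is "side" or "top"; returns a dict with "frame" (400x640x3 uint8, red, green, blue), "camera_matrix" (3x3 intrinsics, pixels), "k1" (the pictures are not rectified: a ray, as slopes to the right and down, at radius r is drawn at 1 + k1 r^2 times it, then the intrinsics apply), "R" (3x3) and "t" (3): a world point X has camera coordinates R X + t. Camera axes: x right, y down, z forward; pixel columns grow to the right and rows downward; lengths in m; the calibration is good to about 2 mm. A picture is of the moment at which its call begins. There is no depth.
- bot.hand_in(): hands the job in; it is judged then, once.
Trained networks look in the newest picture that a camera, given by its name, has taken for a name from the list of things; names that differ only in an ending like _2 or _b are one class to them, and where a whole thing is asked for, a point or a joint stands for the part that bears it (a point fixed in the world has none). Each returns a list of dicts, best first, with "confidence" (0 to 1); they miss things now and then, are a little off and sometimes report something else, mostly with a low value. They report only what shows in the picture. A call takes as long as a camera call. They do not tell look-alikes from the thing itself.
- finder.recognise(camera, name): "at" ([x, y, z] in m, in world coordinates, good to about 4 mm: the middle of the surface that is visible of it).
- finder.outline_of(camera, name): "pixels" (400x640 bool, what is visible of it).
The state is a dict: "time_s": time; "joint_positions": joint angles; "qvel": joint speeds; "tau": joint torques, N m; "position": TCP position; "tcp_rot": TCP orientation; "force": force on the tool from outside, world axes, zero at the start; "moment": the same for the moment, N m; "opening": opening from 0.0 (shut) to 1.0 (fully open); "grasp_force": force on a finger pad.
Only numpy, scipy, OpenCV 4.12 (cv2) and the standard library are available. Lean on these libraries where they do the work, as an engineer would, in place of code of your own. Each camera call takes 0.05 s, during which the arm holds its last target. There are 200 camera calls.

## Working session

There is one attempt and no reset: what is moved stays moved. The work goes in short steps, Python scripts to look and compute and a tool call to move; the robot and the scene stay as the last step left them, time stands still between calls to the robot, and variables do not carry over. Pictures are saved under pics/ and viewed, at most 10 in all, crops included, and the job is handed in when it is done.

Besides the shell and the picture viewer there is one more tool, called after ">>>" by a JSON object that holds its "method" and its "body", one argument or row to a line. play_rows: Moves the arm, as the interface text tells. Its arguments: {"type":"object","properties":{"motion":{"type":"array"},"fingers":{"type":"number"}},"required":["motion"]}

```bash
mkdir -p pics
cat > h.py <<'E'
import numpy as np,cv2
from rig import bot,imaging,finder
def cap(n,f=None):
    c=imaging.capture(n)
    if f: cv2.imwrite('pics/'+f,c['frame'][:,:,::-1])
    return c
def proj(c,X):
    p=np.asarray(c['R'])@np.asarray(X)+np.asarray(c['t']);s=p[:2]/p[2];s=s*(1+c['k1']*(s@s))
    K=np.asarray(c['camera_matrix']);return K[:2,:2]@s+K[:2,2]
E
python3 - <<'E'
from h import *
np.set_printoptions(precision=4,suppress=True)
for cam in ('side','top'):
    c=cap(cam,cam+'0.png'); print(cam,-c['R'].T@c['t'])
    for n in ['vise','fixed_face','thumb_post','lever_pad','crank_axis','crank_grip','tin','pad','carriage','dish','shaker','tumbler_glass','roll_tape']:
        r=finder.recognise(cam,n)
        print(n,[(np.round(d['at'],4).tolist(),round(d['confidence'],2)) for d in r[:3]])
s=bot.read_state();print(s)
E
```

```text
side [ 0.5094 -0.6645  0.6964]
vise []
fixed_face [([0.4843, -0.1348, 0.0162], 0.74), ([0.4802, -0.1279, 0.0779], 0.73)]
thumb_post [([0.4861, -0.1309, 0.0815], 0.64)]
lever_pad [([0.5156, -0.1194, 0.0761], 0.76)]
crank_axis [([0.466, -0.1886, 0.1004], 0.86)]
crank_grip [([0.4673, -0.1824, 0.1008], 0.92)]
tin [([0.3337, -0.1254, 0.06], 0.79), ([0.4816, -0.0023, 0.0876], 0.73), ([0.5939, 0.1286, 0.0677], 0.59)]
pad []
carriage [([0.4851, -0.142, 0.0138], 0.67), ([0.4797, -0.1276, 0.0741], 0.57)]
dish [([0.6123, -0.0712, 0.0198], 0.55)]
shaker [([0.5941, 0.0433, 0.0545], 0.56)]
tumbler_glass [([0.42, 0.1566, 0.0581], 0.78)]
roll_tape [([0.3586, 0.0066, 0.0206], 0.7)]
top [0.3966 0.0391 1.0017]
vise [([0.4756, -0.0811, 0.0287], 0.78), ([0.4621, -0.1848, 0.1019], 0.44)]
fixed_face [([0.4772, -0.0821, 0.0234], 0.67)]
thumb_post [([0.4807, -0.1174, 0.0842], 0.63), ([0.5916, 0.0606, 0.0776], 0.42)]
lever_pad [([0.3567, 0.0156, 0.0261], 0.34)]
crank_axis [([0.4605, -0.1848, 0.0983], 0.56)]
crank_grip [([0.4617, -0.1844, 0.1027], 0.73), ([0.4759, 0.0153, 0.1026], 0.52)]
tin [([0.4766, 0.0185,
[... 270 characters left out ...]
.0765], 0.54), ([0.483, -0.1146, 0.0831], 0.15)]
tumbler_glass [([0.4174, 0.1663, 0.0862], 0.86)]
roll_tape [([0.3555, 0.0141, 0.0252], 0.76)]
{'time_s': 1.4, 'joint_positions': array([ 53.2579,  30.2245,  82.087 ,  -0.0007,  67.6901, -10.2291]), 'qvel': array([-0.0947, -0.0055,  0.0365, -0.0719, -0.0398,  0.0196]), 'tau': array([  0.0004, -44.0005, -17.6982,   0.0635,   0.0505,   0.    ]), 'position': array([0.279 , 0.5593, 0.2395]), 'tcp_rot': array([[-0.8948,  0.4464, -0.    ],
       [ 0.4464,  0.8948, -0.    ],
       [-0.    , -0.    , -1.    ]]), 'force': array([ 0.3469, -0.3793, -0.0727]), 'moment': array([ 0.0119, -0.0266, -0.0371]), 'grasp_force': 0.0, 'opening': 1.002383713664252}
```

View pics/side0.png

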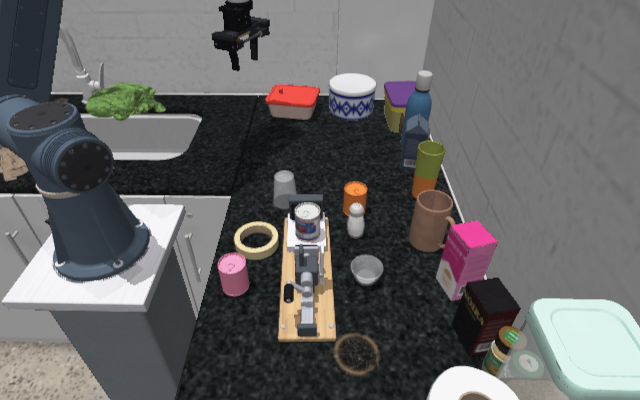

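View pics/top0.png

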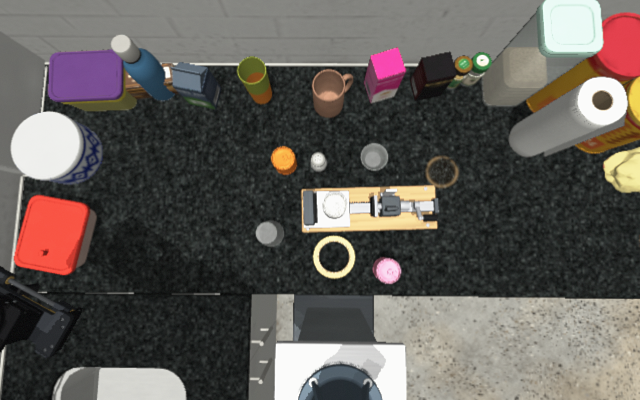

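The side view shows the vise with its crank end near (305,330) and the tin at (307,215). The grip leans left at (289,293). In the top view the board spans (302..438, 185..232), with the fixed jaw at left and the shaker at (318,161). Next I'll measure the board pose precisely.

```bash
cat >> h.py <<'E'
def plane(c,uv,z):
    K=np.asarray(c['camera_matrix']);uv=np.atleast_2d(uv).astype(float)
    d=cv2.undistortPoints(uv[:,None],K,np.array([c['k1'],0,0,0.]))[:,0] if 0 else (uv-K[:2,2])/np.array([K[0,0],K[1,1]])
    s=d.copy()
    for _ in range(20): s=d/(1+c['k1']*(s**2).sum(1,keepdims=True))
    R=np.asarray(c['R']);o=-R.T@c['t'];r=np.c_[s,np.ones(len(s))]@R
    return o+r*((z-o[2])/r[:,2])[:,None]
E
python3 - <<'E'
from h import *
np.set_printoptions(precision=4,suppress=True)
for cam,(a,b,e,f) in {'top':(290,450,175,245),'side':(260,350,180,350)}.items():
    c=cap(cam);im=c['frame'];hsv=cv2.cvtColor(im,cv2.COLOR_RGB2HSV)
    m=cv2.inRange(hsv,(8,60,110),(25,200,255));z=np.zeros_like(m);z[f-f+e:f,a:b]=m[e:f,a:b]
    z=cv2.morphologyEx(z,cv2.MORPH_OPEN,np.ones((3,3)))
    n,l,st,_=cv2.connectedComponentsWithStats(z);
    ys,xs=np.nonzero(z); print(cam,n,st[1:])
    P=plane(c,np.c_[xs,ys],0.014)
    if cam=='side': P=P[P[:,1]<0.3]
    r=cv2.minAreaRect((P[:,:2]*1000).astype(np.float32));print(r, cv2.boxPoints(r).tolist())
    crop=im[e:f,a:b].copy()
    k=5 if cam=='top' else 3
    cv2.imwrite(f'pics/{cam}crop.png',cv2.resize(crop,None,fx=k,fy=k,interpolation=cv2.INTER_CUBIC)[:,:,::-1])
E
```

```text
top 9 [[ 395  183   42   19  588]
 [ 348  187   38   16  445]
 [ 389  186    6    3   18]
 [ 315  188   30    3   90]
 [ 429  211    3    4   12]
 [ 309  212  118   21 1358]
 [ 429  221    9    8   66]
 [ 302  228    5    5   22]]
((484.3045959472656, -71.31680297851562), (115.18859100341797, 341.8358154296875), 2.11226749420166) [[420.4498291015625, 97.36217498779297], [433.049072265625, -244.24136352539062], [548.1593627929688, -239.99578857421875], [535.5601196289062, 101.60775756835938]]
side 4 [[ 343  183    7   32  179]
 [ 260  222   18   36  356]
 [ 278  222   58  119 2958]]
((464.43682861328125, 5.615325927734375), (500.7461242675781, 210.8709259033203), 83.30684661865234) [[330.5384826660156, -230.76260375976562], [539.97216796875, -255.34005737304688], [598.335205078125, 241.99325561523438], [388.9014892578125, 266.5707092285156]]
```

View pics/topcrop.png

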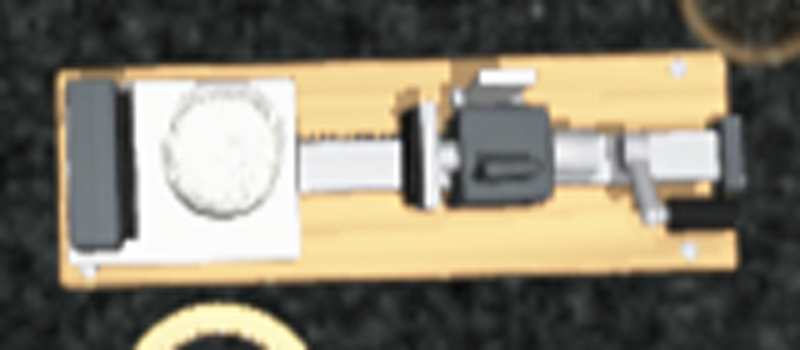

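View pics/sidecrop.png

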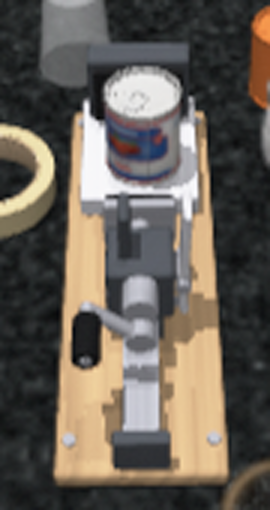

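The crops resolve the parts. In the top crop the post is at (510,168), the paddle top at (507,77), the grip at about (702,215) and the tin top at (225,150). The side crop agrees with these. Next I'll convert them to vise coordinates.

```bash
cat >> h.py <<'E'
EX=np.array([-0.0369,0.9993]);EY=np.array([-0.9993,-0.0369]);C=np.array([0.4843,-0.0713])
def v(P): P=np.atleast_2d(P)[:,:2]-C; return np.c_[P@EX,P@EY]*1000
def w(x,y,z): return np.r_[C+EX*x/1000+EY*y/1000,z/1000]
E
python3 - <<'E'
from h import *
np.set_printoptions(precision=1,suppress=True)
t=cap('top');s=cap('side')
T=lambda x,y:(290+(x-2)/5,175+(y-2)/5)
S=lambda x,y:(260+(x-1)/3,180+(y-1)/3)
for n,z,a in [('post',.121,T(510,168)),('lever',.121,T(507,77)),('grip',.1,T(702,215)),('tin',.106,T(225,150)),('tinL',.106,T(165,150)),('tinR',.106,T(284,150)),('jawfaceedge',.094,T(121,160)),('jawBack',.094,T(68,165)),('padfront',.088,T(404,155)),('carrFront',.082,T(462,155)),('carrback',.082,T(552,155)),('carr+y',.082,T(510,205)),('carr-y',.082,T(510,105)),('bedR',.034,T(300,170))]:
    print(n,v(plane(t,[a],z)))
for n,z,a in [('post',.121,S(122,197)),('grip',.091,S(87,340)),('tin',.106,S(144,90)),('lever',.121,S(187,208)),('bl',.014,S(55,478)),('br',.014,S(227,475)),('jaw tl',.094,S(90,46)),('jaw tr',.094,S(187,43))]:
    print('S',n,v(plane(s,[a],z)))
for x,y,z in [(-170,55,14),(-170,-55,14),(170,55,14),(170,-55,14),(130,40,94),(130,-40,94)]:
    a=proj(t,w(x,y,z));b=proj(s,w(x,y,z)); print((x,y,z),(a-[290,175])*5+2,(b-[260,180])*3+1)
E
```

```text
post [[-37.5  12.1]]
lever [[-38.3 -29.1]]
grip [[-127.5   34.4]]
tin [[89.6 -1.1]]
tinL [[117.   -1.9]]
tinR [[62.6 -0.3]]
jawfaceedge [[137.6   1. ]]
jawBack [[162.3   2.6]]
padfront [[5.8 1.9]]
carrFront [[-22.1   2.2]]
carrback [[-64.2   3.4]]
carr+y [[-43.4  26.3]]
carr-y [[-45.7 -20.8]]
bedR [[51.   3.1]]
S post [[-31.3  11.6]]
S grip [[-122.6   33. ]]
S tin [[92.4 -3.6]]
S lever [[-41.9 -30.3]]
S bl [[-168.1   54.6]]
S br [[-167.7  -52.1]]
S jaw tl [[160.   38.2]]
S jaw tr [[162.3 -37.9]]
(-170, 55, 14) [744.4 264.5] [ 54.2 480.7]
(-170, -55, 14) [730.1  46.5] [231.9 478.2]
(170, 55, 14) [ 63.8 283.5] [ 73.7 113.9]
(170, -55, 14) [59.1 66.2] [206.  112.3]
(130, 40, 94) [139.7 243.7] [86.7 70.6]
(130, -40, 94) [135.1  72. ] [191.3  69.3]
```

```bash
sed -i 's/C=np.array(\[0.4843,-0.0713\])/C=np.array([0.4823,-0.0714])/' h.py
python3 - <<'E'
from h import *
t=cap('top')['frame'][184:224,365:415];s=cap('side')['frame'][232:292,285:335]
g=lambda i:np.clip(255*(i/255.)**0.5,0,255).astype(np.uint8)[:,:,::-1]
a=cv2.resize(g(t),(500,400),interpolation=cv2.INTER_CUBIC);b=cv2.resize(g(s),(300,360),interpolation=cv2.INTER_CUBIC)
o=np.zeros((400,800,3),np.uint8);o[:,:500]=a;o[:360,500:]=b;cv2.imwrite('pics/z.png',o)
E
```

```text
(no output)
```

View pics/z.png

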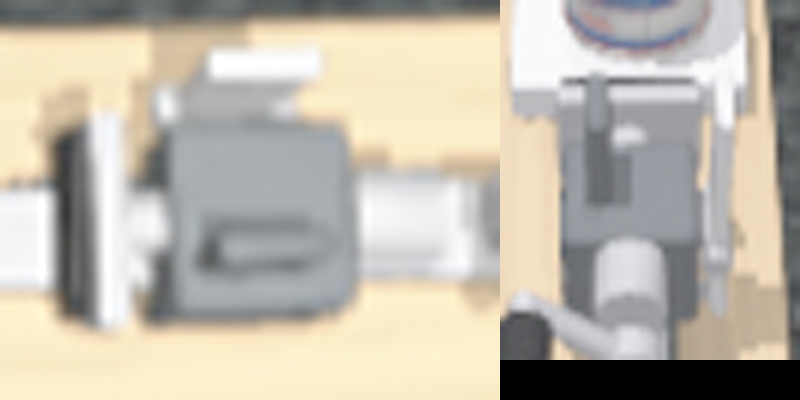

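Run:
```python
from h import *
np.set_printoptions(precision=1,suppress=True)
t=cap('top')
T=lambda x,y:(365+x/10-.5,184+y/10-.5)
S=lambda x,y:(285+(x-500)/6-.5,232+y/6-.5)
for n,z,a in [('lever out',.121,T(265,48)),('lever in',.121,T(265,82)),('leverL',.121,T(208,65)),('leverR',.121,T(322,65)),('post -y',.121,T(272,228)),('post+y',.121,T(272,264)),('postL',.121,T(207,247)),('postR',.121,T(333,247)),('carr-y',.082,T(260,125)),('carr+y',.082,T(260,315)),('carrL',.082,T(170,220)),('carrR',.082,T(355,220)),('padL',.088,T(60,220))]: print(n,v(plane(t,[a],z)))
s=cap('side')
for n,z,a in [('post+y',.121,S(586,75)),('post-y',.121,S(608,75)),('postback top',.121,S(598,118)),('carr+y',.082,S(562,240)),('carr-y',.082,S(697,240)),('lever top -y',.121,S(733,125)),('lever top +y',.121,S(715,125)),('carrback',.082,S(630,242))]: print('S',n,v(plane(s,[a],z)))
```

```text
lever out [[-38.4 -35. ]]
lever in [[-38.  -27.2]]
leverL [[-25.4 -31.5]]
leverR [[-51.1 -30.7]]
post -y [[-38.    5.8]]
post+y [[-37.5  13.9]]
postL [[-23.2   9.7]]
postR [[-51.4  10.5]]
carr-y [[-43.1 -21.9]]
carr+y [[-40.8  22.8]]
carrL [[-20.9  -0.1]]
carrR [[-64.1   1.2]]
padL [[ 5.5 -0.3]]
S post+y [[-27.6  12.5]]
S post-y [[-27.8   5.4]]
S postback top [[-46.9   8.5]]
S carr+y [[-63.9  20.9]]
S carr-y [[-64.7 -22.9]]
S lever top -y [[-50.7 -34.5]]
S lever top +y [[-50.6 -28.8]]
S carrback [[-65.1  -1.2]]
```

Units first: shifts go in shares of 0.8 m and turns go in shares of 360 degrees. So -0.503 m is -0.6288, -0.489 m is -0.6113, 61.5 degrees is 0.1708.

>>> {"method": "play_rows", "body": {
  "motion": [
    [[-0.6113,-0.6288,0.05,0,0,0.1708],[-0.6113,-0.6288,0.05,0,0,0.1708],[-0.6113,-0.6288,0.05,0,0,0.1708],[-0.6113,-0.6288,0.05,0,0,0.1708],[-0.6113,-0.6288,0.05,0,0,0.1708],[-0.6113,-0.6288,0.05,0,0,0.1708],[-0.6113,-0.6288,0.05,0,0,0.1708],[-0.6113,-0.6288,0.05,0,0,0.1708]]
  ],
  "fingers": 0.087
}}

```text
time_s: 2.47
position: [0.3804, 0.2405, 0.2208]
tcp_rot: [[-0.102, 0.995, 0.001], [0.995, 0.102, 0.0], [0.0, 0.001, -1.0]]
force: [0.7, 0.4, -0.2]
opening: 1.002
grasp_force: 0.0
```

```bash
cat >> h.py <<'E'
def to(x,y,z,yaw=1.9):
    s=bot.read_state();R=s['tcp_rot'];d=w(x,y,z)-s['position']
    a=np.degrees(np.arctan2(R[1,1],R[0,1]))
    np.set_printoptions(precision=4,suppress=True)
    print('t',round(s['time_s'],2),'vise pos',v(s['position'][None]).round(1),s['position'],'F',s['force'],'open',s['opening']*87,'g',s['grasp_force'])
    print('tool shift',R.T@d,'turn z',a-yaw, 'tilt',R[:2,2])
E
python3 -c "
from h import *
to(-38,-8,200)"
```

```text
t 2.47 vise pos [[315.4  90.3]] [0.3804 0.2405 0.2208] F [ 0.7367  0.3561 -0.2417] open 87.18612039784381 g 0.0
tool shift [-0.3591  0.075   0.0208] turn z 3.9688119443565415 tilt [0.001  0.0003]
```

Converted, -0.359 m is -0.4488, 0.075 m is 0.0938, 4 degrees is 0.0111.

>>> {"method": "play_rows", "body": {
  "motion": [
    [[-0.4488,0.0938,0.0263,0,0,0.0111],[-0.4488,0.0938,0.0263,0,0,0.0111],[-0.4488,0.0938,0.0263,0,0,0.0111],[-0.4488,0.0938,0.0263,0,0,0.0111],[-0.4488,0.0938,0.0263,0,0,0.0111],[-0.4488,0.0938,0.0263,0,0,0.0111],[-0.4488,0.0938,0.0263,0,0,0.0111],[-0.4488,0.0938,0.0263,0,0,0.0111]]
  ]
}}

```text
time_s: 3.13
position: [0.4832, -0.0766, 0.2017]
tcp_rot: [[-0.038, 0.999, 0.001], [0.999, 0.038, -0.0], [-0.0, 0.001, -1.0]]
force: [1.5, 0.4, 0.3]
opening: 1.002
grasp_force: 0.0
```

>>> {"method": "play_rows", "body": {
  "motion": [
    [[0,0,0,0,0,0]]
  ]
}}

```text
time_s: 3.22
position: [0.4873, -0.0821, 0.202]
tcp_rot: [[-0.032, 0.999, 0.007], [0.999, 0.032, -0.005], [-0.005, 0.007, -1.0]]
force: [1.7, 1.4, 0.3]
opening: 1.004
grasp_force: 0.0
```

```bash
python3 -c "
from h import *
to(-38,-8,104)"
```

```text
t 3.22 vise pos [[-10.9  -4.6]] [ 0.4873 -0.0821  0.202 ] F [1.6523 1.3591 0.3199] open 87.33288410861279 g 0.0
tool shift [-0.0266  0.0028  0.0981] turn z -0.0757453388701339 tilt [ 0.0069 -0.0052]
```

Converted, -0.026 m is -0.0325, 0.003 m is 0.0038.

>>> {"method": "play_rows", "body": {
  "motion": [
    [[-0.0325,0.0038,0,0,0,0],[-0.0325,0.0038,0,0,0,0],[-0.0325,0.0038,0,0,0,0],[-0.0325,0.0038,0,0,0,0]]
  ]
}}

```text
time_s: 3.55
position: [0.4864, -0.0996, 0.2015]
tcp_rot: [[-0.038, 0.999, -0.001], [0.999, 0.038, 0.001], [0.001, -0.001, -1.0]]
force: [0.6, -0.5, 0.5]
opening: 0.997
grasp_force: 0.0
```

```bash
python3 -c "
from h import *
to(-38,-8,104)
c=cap('side')['frame'][200:340,240:380];cv2.imwrite('pics/a.png',cv2.resize(c,None,fx=4,fy=4)[:,:,::-1])"
```

```text
t 3.55 vise pos [[-28.3  -3. ]] [ 0.4864 -0.0996  0.2015] F [ 0.5847 -0.5186  0.4687] open 86.76643660875648 g 0.0
tool shift [-0.0097  0.005   0.0975] turn z 0.2685965184428625 tilt [-0.0006  0.0007]
```

Converted, 0.095 m is 0.1188, 0.005 m is 0.0063.

>>> {"method": "play_rows", "body": {
  "motion": [
    [[-0.0125,0.0063,0,0,0,0],[-0.0125,0.0063,0.0375,0,0,0],[-0.0125,0.0063,0.075,0,0,0],[-0.0125,0.0063,0.1063,0,0,0],[-0.0125,0.0063,0.1188,0,0,0],[-0.0125,0.0063,0.1188,0,0,0],[-0.0125,0.0063,0.1188,0,0,0]]
  ]
}}

```text
time_s: 4.18
position: [0.4926, -0.1099, 0.1066]
tcp_rot: [[-0.039, 0.999, -0.0], [0.999, 0.039, 0.0], [0.0, -0.0, -1.0]]
force: [-0.2, -0.4, 0.2]
opening: 0.998
grasp_force: 0.0
```

```bash
python3 -c "
from h import *
to(-38,-8,104)
c=cap('side')['frame'][200:330,240:370];d=cap('top')['frame'][150:250,340:460]
o=np.zeros((520,800,3),np.uint8);o[:,:520]=cv2.resize(c,(520,520));o[:233,520:]=cv2.resize(d,(280,233))
cv2.imwrite('pics/a.png',o[:,:,::-1])"
```

```text
t 4.18 vise pos [[-38.8  -8.8]] [ 0.4926 -0.1099  0.1066] F [-0.2279 -0.3816  0.2429] open 86.81431277417373 g 0.0
tool shift [ 0.0008 -0.0008  0.0026] turn z 0.3327176290634579 tilt [-0.0002  0.    ]
```

View pics/a.png

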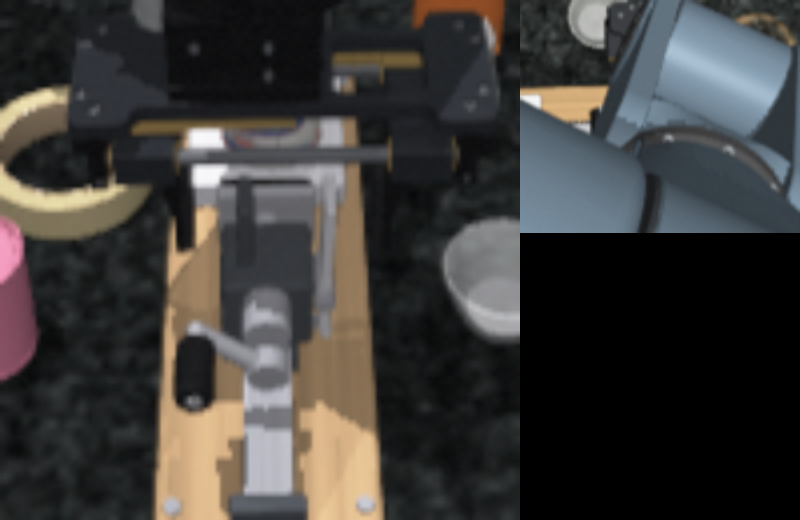

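The fingers straddle the post and paddle, at (185,210) and (383,210), with the post at 243 and the paddle at 330. Closing now.

Converted, 0.002 m is 0.0025, 0.001 m is 0.0013.

>>> {"method": "play_rows", "body": {
  "motion": [
    [[0.0013,0,0.0025,0,0,0],[0.0013,0,0.0025,0,0,0],[0.0013,0,0.0025,0,0,0],[0.0013,0,0.0025,0,0,0]]
  ],
  "fingers": 0.047
}}

```text
time_s: 4.62
position: [0.4924, -0.1091, 0.1051]
tcp_rot: [[-0.038, 0.999, 0.001], [0.999, 0.038, -0.001], [-0.001, 0.001, -1.0]]
force: [0.3, -0.6, 0.6]
opening: 0.785
grasp_force: 0.0
```

>>> {"method": "play_rows", "body": {
  "motion": [
    [[0,0,0,0,0,0],[0,0,0,0,0,0],[0,0,0,0,0,0]]
  ],
  "fingers": 0.042
}}

```text
time_s: 4.87
position: [0.493, -0.1092, 0.1047]
tcp_rot: [[-0.038, 0.999, 0.002], [0.999, 0.038, -0.0], [-0.001, 0.002, -1.0]]
force: [4.9, 2.1, -3.1]
opening: 0.562
grasp_force: 2.2
```

>>> {"method": "play_rows", "body": {
  "motion": [
    [[0,0,0,0,0,0],[0,0,0,0,0,0],[0,0,0,0,0,0]]
  ],
  "fingers": 0.036
}}

```text
time_s: 5.12
position: [0.4909, -0.1089, 0.1046]
tcp_rot: [[-0.039, 0.999, -0.002], [0.999, 0.039, 0.0], [0.0, -0.002, -1.0]]
force: [-3.7, -1.9, 5.7]
opening: 0.476
grasp_force: 30.2
```

Converted, 0.045 m is 0.0563, 0.041 m is 0.0513.

>>> {"method": "play_rows", "body": {
  "motion": [
    [[0.005,0,0,0,0,0],[0.015,0,0,0,0,0],[0.025,0,0,0,0,0],[0.035,0,0,0,0,0],[0.0438,0,0,0,0,0],[0.0513,0,0,0,0,0],[0.0563,0,0,0,0,0],[0.0563,0,0,0,0,0]]
  ]
}}

```text
time_s: 5.78
position: [0.4891, -0.0629, 0.1046]
tcp_rot: [[-0.039, 0.999, -0.002], [0.999, 0.039, 0.001], [0.001, -0.002, -1.0]]
force: [-3.2, 0.5, 5.3]
opening: 0.476
grasp_force: 30.2
```

```bash
python3 -c "
from h import *
to(30,-8,104)
s=cap('side');t=cap('top')
for cam,c in (('side',s),('top',t)):
  for n in ('tin','shaker','carriage'):print(cam,n,[(v(d['at']).round(1),d['at'],round(d['confidence'],2)) for d in finder.recognise(cam,n)[:3]])
c=s['frame'][180:280,260:360];cv2.imwrite('pics/b.png',cv2.resize(c,(600,600),interpolation=cv2.INTER_CUBIC)[:,:,::-1])"
```

```text
t 5.78 vise pos [[ 8.3 -7.1]] [ 0.4891 -0.0629  0.1046] F [-3.1942  0.5126  5.3031] open 41.3932160437397 g 30.18511690199375
tool shift [0.0217 0.0009 0.0006] turn z 0.307418393226496 tilt [-0.0022  0.0012]
side tin [(array([[ 211.9, -138.1]]), [0.6125, 0.1455, 0.0635], 0.75), (array([[-49.7, 151.5]]), [0.3327, -0.1267, 0.0597], 0.75), (array([[64.5, -4.1]]), [0.484, -0.0068, 0.0927], 0.74)]
side shaker [(array([[ 106.8, -123.5]]), [0.6018, 0.0399, 0.0331], 0.54)]
side carriage [(array([[-15.6,   1.4]]), [0.4815, -0.087, 0.0763], 0.93), (array([[ 78.2, 123.3]]), [0.3562, 0.0022, 0.0221], 0.41)]
top tin [(array([[ 209.2, -117.2]]), [0.5917, 0.142, 0.0662], 0.91), (array([[92.3, -0.8]]), [0.4797, 0.0209, 0.1009], 0.62)]
top shaker [(array([[ 126.5, -113.7]]), [0.5913, 0.0592, 0.0751], 0.6)]
top carriage []
```

View pics/b.png

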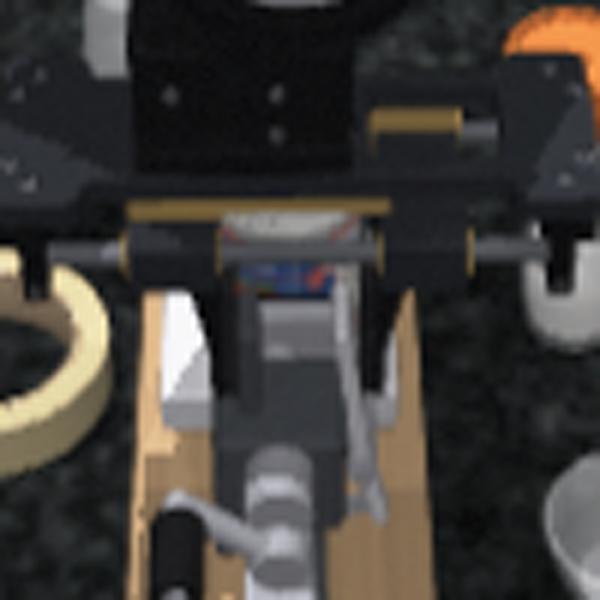

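The lever is pressed, tilted at (360,400), and the carriage has moved with the tin ahead of it at (290,270). Now advancing slowly.

>>> {"method": "play_rows", "body": {
  "motion": [
    [[0.0025,0,0,0,0,0],[0.005,0,0,0,0,0],[0.0075,0,0,0,0,0],[0.01,0,0,0,0,0],[0.0125,0,0,0,0,0],[0.015,0,0,0,0,0],[0.0163,0,0,0,0,0],[0.0175,0,0,0,0,0]]
  ]
}}

```text
time_s: 6.85
position: [0.4887, -0.0501, 0.1046]
tcp_rot: [[-0.039, 0.999, -0.002], [0.999, 0.039, -0.0], [-0.0, -0.002, -1.0]]
force: [-4.6, -2.1, 5.4]
opening: 0.474
grasp_force: 30.2
```

Converted, 0.002 m is 0.0025, 0.001 m is 0.0013.

>>> {"method": "play_rows", "body": {
  "motion": [
    [[0.0013,0,0,0,0,0],[0.0025,0,0,0,0,0]]
  ]
}}

```text
time_s: 7.02
position: [0.4886, -0.0482, 0.1046]
tcp_rot: [[-0.039, 0.999, -0.002], [0.999, 0.039, -0.0], [-0.0, -0.002, -1.0]]
force: [-4.2, -2.5, 4.6]
opening: 0.477
grasp_force: 30.2
```

>>> {"method": "play_rows", "body": {
  "motion": [
    [[0.0013,0,0,0,0,0],[0.0025,0,0,0,0,0]]
  ]
}}

```text
time_s: 7.18
position: [0.4885, -0.0462, 0.1046]
tcp_rot: [[-0.039, 0.999, -0.002], [0.999, 0.039, -0.0], [-0.0, -0.002, -1.0]]
force: [-4.8, -2.5, 6.3]
opening: 0.477
grasp_force: 30.2
```

Converted, 0.001 m is 0.0013, 0.0005 m is 0.0006.

>>> {"method": "play_rows", "body": {
  "motion": [
    [[0.0006,0,0,0,0,0],[0.0013,0,0,0,0,0]]
  ]
}}

```text
time_s: 7.35
position: [0.4885, -0.0452, 0.1046]
tcp_rot: [[-0.039, 0.999, -0.002], [0.999, 0.039, -0.0], [-0.0, -0.002, -1.0]]
force: [-5.5, -2.7, 5.5]
opening: 0.477
grasp_force: 30.2
```

Converted, 0.001 m is 0.0013, 0.0005 m is 0.0006.

>>> {"method": "play_rows", "body": {
  "motion": [
    [[0.0006,0,0,0,0,0],[0.0013,0,0,0,0,0]]
  ]
}}

```text
time_s: 7.52
position: [0.4885, -0.0443, 0.1046]
tcp_rot: [[-0.039, 0.999, -0.002], [0.999, 0.039, -0.0], [-0.0, -0.002, -1.0]]
force: [-5.2, -4.3, 5.1]
opening: 0.476
grasp_force: 30.2
```

>>> {"method": "play_rows", "body": {
  "motion": [
    [[0.0006,0,0,0,0,0],[0.0013,0,0,0,0,0]]
  ]
}}

```text
time_s: 7.68
position: [0.4884, -0.0433, 0.1046]
tcp_rot: [[-0.039, 0.999, -0.002], [0.999, 0.039, -0.0], [-0.0, -0.002, -1.0]]
force: [-4.5, -2.6, 4.5]
opening: 0.472
grasp_force: 30.2
```

>>> {"method": "play_rows", "body": {
  "motion": [
    [[0.0006,0,0,0,0,0],[0.0013,0,0,0,0,0]]
  ]
}}

```text
time_s: 7.85
position: [0.4884, -0.0423, 0.1046]
tcp_rot: [[-0.039, 0.999, -0.002], [0.999, 0.039, -0.0], [-0.0, -0.002, -1.0]]
force: [-5.1, -3.2, 4.6]
opening: 0.477
grasp_force: 30.2
```

>>> {"method": "play_rows", "body": {
  "motion": [
    [[0.0006,0,0,0,0,0],[0.0013,0,0,0,0,0]]
  ]
}}

```text
time_s: 8.02
position: [0.4883, -0.0412, 0.1046]
tcp_rot: [[-0.039, 0.999, -0.002], [0.999, 0.039, -0.0], [-0.0, -0.002, -1.0]]
force: [-4.7, -3.1, 5.8]
opening: 0.479
grasp_force: 30.2
```

Converted, 0.001 m is 0.0013, 0.0005 m is 0.0006.

>>> {"method": "play_rows", "body": {
  "motion": [
    [[0.0006,0,0,0,0,0],[0.0013,0,0,0,0,0]]
  ]
}}

```text
time_s: 8.18
position: [0.4883, -0.0403, 0.1046]
tcp_rot: [[-0.039, 0.999, -0.002], [0.999, 0.039, -0.0], [-0.0, -0.002, -1.0]]
force: [-4.4, -2.1, 4.9]
opening: 0.476
grasp_force: 30.2
```

```bash
python3 -c "
from h import *
to(30,-8,104)
for cam in ('side','top'):
  c=cap(cam)
  for n in ('tin','pad'):print(cam,n,[(v(d['at']).round(1),d['at'],round(d['confidence'],2)) for d in finder.recognise(cam,n)[:3]])
"
```

```text
t 8.18 vise pos [[30.9 -7.1]] [ 0.4883 -0.0403  0.1046] F [-4.4225 -2.1051  4.9295] open 41.41807598240964 g 30.186395016498864
tool shift [-0.0009  0.0009  0.0006] turn z 0.323694453636715 tilt [-0.0023 -0.0003]
side tin [(array([[-49. , 151.2]]), [0.333, -0.1259, 0.0565], 0.88), (array([[ 198.5, -140.5]]), [0.6154, 0.1322, 0.068], 0.74), (array([[82. , -6.7]]), [0.486, 0.0108, 0.0986], 0.47)]
side pad [(array([[ 2.1, -2.1]]), [0.4843, -0.0692, 0.0798], 0.24)]
top tin [(array([[ 206.9, -118.2]]), [0.5928, 0.1397, 0.0661], 0.73), (array([[111. ,  -4.4]]), [0.4826, 0.0397, 0.0994], 0.58)]
top pad []
```

Converted, 0.001 m is 0.0013, 0.0005 m is 0.0006.

>>> {"method": "play_rows", "body": {
  "motion": [
    [[0.0006,0,0,0,0,0],[0.0013,0,0,0,0,0]]
  ]
}}

```text
time_s: 8.65
position: [0.4883, -0.0393, 0.1046]
tcp_rot: [[-0.039, 0.999, -0.002], [0.999, 0.039, -0.0], [-0.0, -0.002, -1.0]]
force: [-5.2, -2.5, 5.7]
opening: 0.479
grasp_force: 30.2
```

Converted, 0.001 m is 0.0013, 0.0005 m is 0.0006.

>>> {"method": "play_rows", "body": {
  "motion": [
    [[0.0006,0,0,0,0,0],[0.0013,0,0,0,0,0]]
  ]
}}

```text
time_s: 8.82
position: [0.4882, -0.0383, 0.1046]
tcp_rot: [[-0.039, 0.999, -0.002], [0.999, 0.039, -0.0], [-0.0, -0.002, -1.0]]
force: [-5.7, -2.9, 4.7]
opening: 0.477
grasp_force: 30.2
```

Converted, 0.001 m is 0.0013, 0.0005 m is 0.0006.

>>> {"method": "play_rows", "body": {
  "motion": [
    [[0.0006,0,0,0,0,0],[0.0013,0,0,0,0,0]]
  ]
}}

```text
time_s: 8.98
position: [0.4882, -0.0375, 0.1046]
tcp_rot: [[-0.039, 0.999, -0.002], [0.999, 0.039, -0.001], [-0.001, -0.002, -1.0]]
force: [-4.9, -4.8, 4.6]
opening: 0.479
grasp_force: 30.2
```

>>> {"method": "play_rows", "body": {
  "motion": [
    [[0.0006,0,0,0,0,0],[0.0006,0,0,0,0,0]]
  ]
}}

```text
time_s: 9.15
position: [0.4882, -0.0374, 0.1046]
tcp_rot: [[-0.04, 0.999, -0.002], [0.999, 0.04, -0.001], [-0.001, -0.002, -1.0]]
force: [-5.8, -4.7, 4.4]
opening: 0.481
grasp_force: 30.2
```

>>> {"method": "play_rows", "body": {
  "motion": [
    [[0.0004,0,0,0,0,0],[0.0006,0,0,0,0,0]]
  ]
}}

```text
time_s: 9.32
position: [0.4882, -0.0373, 0.1046]
tcp_rot: [[-0.04, 0.999, -0.002], [0.999, 0.04, -0.002], [-0.002, -0.002, -1.0]]
force: [-5.7, -7.7, 4.3]
opening: 0.481
grasp_force: 30.2
```

Force has risen at the jaw, so the tin is against it. I'll relax slightly and let go.

Converted, -0.0008 m is -0.001.

>>> {"method": "play_rows", "body": {
  "motion": [
    [[-0.001,0,0,0,0,0],[-0.001,0,0,0,0,0],[-0.001,0,0,0,0,0]]
  ]
}}

```text
time_s: 9.57
position: [0.4882, -0.0376, 0.1046]
tcp_rot: [[-0.039, 0.999, -0.002], [0.999, 0.039, -0.001], [-0.001, -0.002, -1.0]]
force: [-4.8, -4.3, 4.2]
opening: 0.474
grasp_force: 30.2
```

>>> {"method": "play_rows", "body": {
  "motion": [
    [[0,0,0,0,0,0],[0,0,0,0,0,0],[0,0,0,0,0,0],[0,0,0,0,0,0]]
  ],
  "fingers": 0.08
}}

```text
time_s: 9.9
position: [0.4894, -0.0366, 0.1043]
tcp_rot: [[-0.038, 0.999, -0.0], [0.999, 0.038, 0.001], [0.001, -0.0, -1.0]]
force: [0.1, 0.1, 0.0]
opening: 0.694
grasp_force: 0.0
```

Converted, -0.157 m is -0.1963, -0.14 m is -0.175.

>>> {"method": "play_rows", "body": {
  "motion": [
    [[0,0,-0.025,0,0,0],[0,0,-0.0625,0,0,0],[-0.0375,0,-0.075,0,0,0],[-0.0875,0,-0.075,0,0,0],[-0.1375,0,-0.075,0,0,0],[-0.175,0,-0.075,0,0,0],[-0.1963,0,-0.075,0,0,0],[-0.1963,0,-0.075,0,0,0]]
  ]
}}

```text
time_s: 10.57
position: [0.4964, -0.1977, 0.1645]
tcp_rot: [[-0.034, 0.999, 0.002], [0.999, 0.034, -0.002], [-0.002, 0.002, -1.0]]
force: [-0.1, 0.3, -0.0]
opening: 0.918
grasp_force: 0.0
```

```bash
python3 -c "
from h import *
to(-127+73.5,33,90)
s=cap('side');t=cap('top')
for cam in ('side','top'):
  for n in ('tin','crank_grip','carriage'):print(cam,n,[(v(d['at']).round(1),d['at'],round(d['confidence'],2)) for d in finder.recognise(cam,n)[:3]])
o=np.zeros((560,800,3),np.uint8);o[:,:400]=cv2.resize(s['frame'][190:330,260:360],(400,560),interpolation=cv2.INTER_CUBIC)
o[:300,400:]=cv2.resize(t['frame'][170:245,300:400],(400,300),interpolation=cv2.INTER_CUBIC);cv2.imwrite('pics/c.png',o[:,:,::-1])"
```

```text
t 10.57 vise pos [[-126.8   -9.4]] [ 0.4964 -0.1977  0.1645] F [-0.0707  0.2724 -0.0411] open 79.88808162861305 g 0.0
tool shift [ 0.0733 -0.0427  0.0743] turn z 0.0609878817274383 tilt [ 0.0022 -0.0021]
side tin [(array([[ 195. , -119.8]]), [0.5948, 0.1279, 0.0665], 0.83), (array([[ 72.9, 152.5]]), [0.3272, -0.0042, 0.0213], 0.65), (array([[-51.7, 154.2]]), [0.3301, -0.1288, 0.0588], 0.56)]
side crank_grip [(array([[-41.2,  12.5]]), [0.4713, -0.113, 0.0889], 0.57)]
side carriage [(array([[-15.6,   4.5]]), [0.4784, -0.0872, 0.0693], 0.75), (array([[-84.8,  -3.5]]), [0.4889, -0.156, 0.0139], 0.42)]
top tin [(array([[ 205.3, -115.1]]), [0.5897, 0.138, 0.068], 0.9), (array([[-42.6,  29. ]]), [0.4549, -0.115, 0.0965], 0.27)]
top crank_grip [(array([[-43.2,  27.1]]), [0.4568, -0.1156, 0.1033], 0.44)]
top carriage [(array([[-9.1, -4.3]]), [0.4869, -0.0803, 0.0824], 0.59), (array([[-53.2, -19.7]]), [0.5039, -0.1238, 0.0105], 0.45)]
```

View pics/c.png

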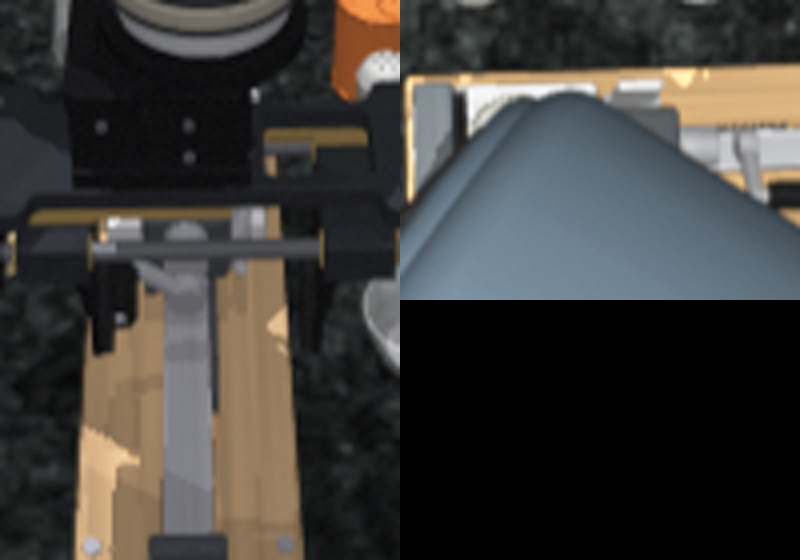

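The top view shows the carriage up near the tin, with the paddle at (640,95). The side view shows the grip at (120,300). The crank has travelled with the carriage, so the grip is now near vise x −56. Moving over it.

Converted, 0.071 m is 0.0888, 0.06 m is 0.075.

>>> {"method": "play_rows", "body": {
  "motion": [
    [[0.0375,-0.025,0,0,0,0],[0.075,-0.05,0,0,0,0],[0.0888,-0.0538,0,0,0,0],[0.0888,-0.0538,0,0,0,0],[0.0888,-0.0538,0.0125,0,0,0],[0.0888,-0.0538,0.0125,0,0,0]]
  ],
  "fingers": 0.05
}}

```text
time_s: 11.47
position: [0.4503, -0.1245, 0.1541]
tcp_rot: [[-0.039, 0.999, 0.0], [0.999, 0.039, -0.0], [-0.0, 0.0, -1.0]]
force: [0.9, -0.2, -0.1]
opening: 0.599
grasp_force: 0.0
```

```bash
python3 -c "
from h import *
to(-56,34,92)
s=cap('side')
o=cv2.resize(s['frame'][200:300,260:360],(600,600),interpolation=cv2.INTER_CUBIC);cv2.imwrite('pics/d.png',o[:,:,::-1])"
```

```text
t 11.47 vise pos [[-51.8  33.9]] [ 0.4503 -0.1245  0.1541] F [ 0.894  -0.1733 -0.1024] open 52.129865682275714 g 0.0
tool shift [-0.0041 -0.0001  0.0621] turn z 0.3532073166166443 tilt [ 0.0003 -0.0004]
```

View pics/d.png

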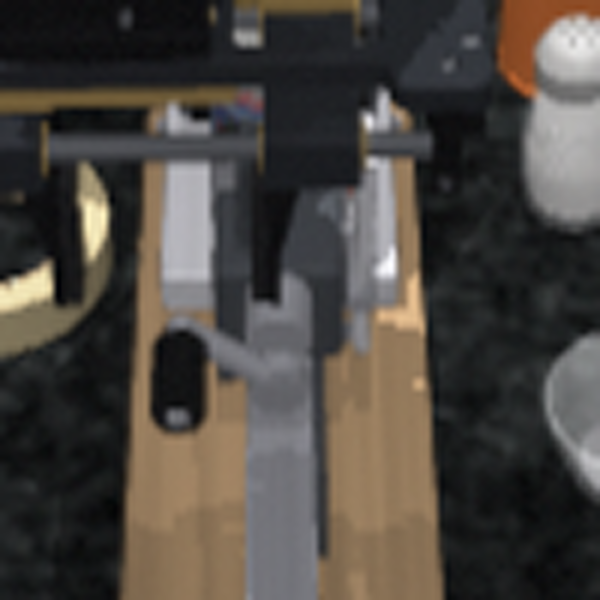

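The grip shows at (178,375) in the crop, with the fingers above and beyond it. I'll check that against my estimate by projection.

```bash
python3 -c "
from h import *
np.set_printoptions(precision=1,suppress=True)
s=cap('side')
for p in [(-56,34,91),(-40,34,91),(-72,34,91),(-55.5,36.4,91)]: print(p,(proj(s,w(*p))-[260,200])*6+3)
print(v(plane(s,[(260+175/6-.5,200+375/6-.5)],.091)))
print(v(plane(s,[(260+178/6-.5,200+417/6-.5)],.091)))"
```

```text
(-56, 34, 91) [171.4 395.5]
(-40, 34, 91) [172.7 358.8]
(-72, 34, 91) [170.  433.3]
(-55.5, 36.4, 91) [164.  394.4]
[[-47.1  33.1]]
[[-65.2  31.6]]
```

Converted, 0.062 m is 0.0775, -0.001 m is -0.0013.

>>> {"method": "play_rows", "body": {
  "motion": [
    [[-0.0013,0.0013,0.0375,0,0,0],[-0.0013,0.0013,0.0625,0,0,0],[-0.0013,0.0013,0.0775,0,0,0],[-0.0013,0.0013,0.0775,0,0,0],[-0.0013,0.0013,0.0775,0,0,0]]
  ]
}}

```text
time_s: 11.98
position: [0.4511, -0.1259, 0.0923]
tcp_rot: [[-0.038, 0.999, -0.001], [0.999, 0.038, 0.0], [0.0, -0.001, -1.0]]
force: [0.1, -0.4, -0.4]
opening: 0.576
grasp_force: 0.0
```

>>> {"method": "play_rows", "body": {
  "motion": [
    [[0,0,0,0,0,0],[0,0,0,0,0,0],[0,0,0,0,0,0]]
  ],
  "fingers": 0.022
}}

```text
time_s: 12.23
position: [0.4514, -0.1258, 0.0935]
tcp_rot: [[-0.038, 0.999, 0.002], [0.999, 0.038, -0.001], [-0.001, 0.002, -1.0]]
force: [-0.6, -0.2, -0.5]
opening: 0.427
grasp_force: 0.0
```

>>> {"method": "play_rows", "body": {
  "motion": [
    [[0,0,0,0,0,0],[0,0,0,0,0,0],[0,0,0,0,0,0],[0,0,0,0,0,0]]
  ],
  "fingers": 0.01
}}

```text
time_s: 12.57
position: [0.4522, -0.1258, 0.0929]
tcp_rot: [[-0.038, 0.999, 0.003], [0.999, 0.038, -0.001], [-0.001, 0.003, -1.0]]
force: [3.3, 1.7, 1.3]
opening: 0.193
grasp_force: 30.0
```

```bash
python3 -c "
from h import *
to(-53,34,92)
print(bot.read_state()['moment'])"
```

```text
t 12.57 vise pos [[-53.2  32.1]] [ 0.4522 -0.1258  0.0929] F [3.2595 1.6866 1.255 ] open 16.809450989699506 g 30.00688310712576
tool shift [ 0.0002 -0.0019  0.0009] turn z 0.25454034566731654 tilt [ 0.0034 -0.001 ]
[ 0.1722 -0.4727  0.0458]
```

Converted, -0.0035 m is -0.0044, 0.0023 m is 0.0029.

>>> {"method": "play_rows", "body": {
  "motion": [
    [[0,0.0014,-0.0023,0,0,0],[0,0.0029,-0.0044,0,0,0]]
  ]
}}

```text
time_s: 12.73
position: [0.4539, -0.1255, 0.0954]
tcp_rot: [[-0.038, 0.999, 0.001], [0.999, 0.038, -0.0], [-0.0, 0.001, -1.0]]
force: [5.6, 0.7, -15.3]
opening: 0.191
grasp_force: 30.0
```

Converted, -0.0033 m is -0.0041, 0.0026 m is 0.0033.

>>> {"method": "play_rows", "body": {
  "motion": [
    [[0,0.0015,-0.0021,0,0,0],[0,0.0033,-0.0041,0,0,0]]
  ]
}}

```text
time_s: 12.9
position: [0.4568, -0.1259, 0.0983]
tcp_rot: [[-0.038, 0.999, 0.002], [0.999, 0.038, -0.001], [-0.001, 0.002, -1.0]]
force: [6.6, -1.2, -18.2]
opening: 0.192
grasp_force: 30.0
```

Converted, -0.003 m is -0.0038, 0.0029 m is 0.0036.

>>> {"method": "play_rows", "body": {
  "motion": [
    [[0,0.0018,-0.0019,0,0,0],[0,0.0036,-0.0038,0,0,0]]
  ]
}}

```text
time_s: 13.07
position: [0.46, -0.1262, 0.101]
tcp_rot: [[-0.038, 0.999, 0.002], [0.999, 0.038, -0.002], [-0.002, 0.002, -1.0]]
force: [6.2, -3.2, -22.1]
opening: 0.19
grasp_force: 30.0
```

```bash
python3 -c "
from h import *
to(-53,34,92)
"
```

```text
t 13.07 vise pos [[-54.   24.3]] [ 0.46   -0.1262  0.101 ] F [  6.1567  -3.235  -22.1421] open 16.536714216582503 g 29.951236322522163
tool shift [ 0.001  -0.0097  0.009 ] turn z 0.2964740675000206 tilt [ 0.002  -0.0017]
```

Converted, 0.0046 m is 0.0058, -0.0009 m is -0.0011.

>>> {"method": "play_rows", "body": {
  "motion": [
    [[0,0.0029,-0.0004,0,0,0],[0,0.0058,-0.0011,0,0,0]]
  ]
}}

```text
time_s: 13.23
position: [0.4621, -0.1262, 0.1019]
tcp_rot: [[-0.04, 0.999, -0.004], [0.999, 0.04, -0.002], [-0.001, -0.004, -1.0]]
force: [-3.1, -8.3, -10.5]
opening: 0.194
grasp_force: 30.0
```

Converted, 0.0037 m is 0.0046, -0.002 m is -0.0025.

>>> {"method": "play_rows", "body": {
  "motion": [
    [[0,0.0023,-0.0013,0,0,0],[0,0.0046,-0.0025,0,0,0]]
  ]
}}

```text
time_s: 13.4
position: [0.4653, -0.1265, 0.1039]
tcp_rot: [[-0.041, 0.999, -0.005], [0.999, 0.041, -0.002], [-0.002, -0.005, -1.0]]
force: [-3.4, -11.9, -12.7]
opening: 0.188
grasp_force: 30.0
```

```bash
cat >> h.py <<'E'
def cr():
    s=bot.read_state();p=s['position'];F=s['force']
    dx,dz=.4861-p[0],p[2]-.0681
    a=np.arctan2(dx,dz);t=np.array([np.cos(a),0,np.sin(a)]);n=np.array([-np.sin(a),0,np.cos(a)])
    print('time %.2f theta %.3f phi %.1f r %.1f Ftan %.1f Frad %.1f Fy %.1f'%(s['time_s'],np.radians(60)-a,np.degrees(a),1e3*np.hypot(dx,dz),-F@t,F@n,F[1]),p)
E
python3 -c "
from h import *
cr()
"
```

```text
time 13.40 theta 0.520 phi 30.2 r 41.4 Ftan 9.3 Frad -9.3 Fy -11.9 [ 0.46525523 -0.12652728  0.10390403]
```

A back push is building through my grip (Fy −12 N), so the carriage wants to settle back onto the rack. I'll follow it back.

Converted, -0.001 m is -0.0013.

>>> {"method": "play_rows", "body": {
  "motion": [
    [[-0.0013,0,0,0,0,0],[-0.0013,0,0,0,0,0]]
  ]
}}

```text
time_s: 13.57
position: [0.4658, -0.1274, 0.1041]
tcp_rot: [[-0.04, 0.999, -0.003], [0.999, 0.04, -0.002], [-0.002, -0.003, -1.0]]
force: [-0.1, -6.8, -12.5]
opening: 0.195
grasp_force: 30.0
```

Converted, -0.001 m is -0.0013.

>>> {"method": "play_rows", "body": {
  "motion": [
    [[-0.0013,0,0,0,0,0],[-0.0013,0,0,0,0,0]]
  ]
}}

```text
time_s: 13.73
position: [0.4658, -0.1276, 0.1041]
tcp_rot: [[-0.039, 0.999, -0.003], [0.999, 0.039, -0.0], [-0.0, -0.003, -1.0]]
force: [-0.8, -6.6, -13.1]
opening: 0.189
grasp_force: 30.0
```

```bash
python3 -c "
from h import *
cr()
"
```

```text
time 13.73 theta 0.534 phi 29.4 r 41.3 Ftan 7.1 Frad -11.0 Fy -6.6 [ 0.46580563 -0.12755936  0.10412625]
```

>>> {"method": "play_rows", "body": {
  "motion": [
    [[-0.0013,0,0,0,0,0],[-0.0013,0,0,0,0,0]]
  ]
}}

```text
time_s: 13.9
position: [0.4659, -0.1277, 0.1042]
tcp_rot: [[-0.038, 0.999, -0.003], [0.999, 0.038, 0.001], [0.001, -0.003, -1.0]]
force: [0.8, -3.1, -15.9]
opening: 0.192
grasp_force: 30.0
```

Converted, -0.001 m is -0.0013.

>>> {"method": "play_rows", "body": {
  "motion": [
    [[-0.0013,0,0,0,0,0],[-0.0013,0,0,0,0,0]]
  ]
}}

```text
time_s: 14.07
position: [0.4663, -0.1281, 0.1045]
tcp_rot: [[-0.038, 0.999, -0.002], [0.999, 0.038, 0.002], [0.002, -0.002, -1.0]]
force: [2.0, -0.7, -18.8]
opening: 0.192
grasp_force: 30.0
```

```bash
python3 -c "
from h import *
cr()
for cam in ('side','top'):
  c=cap(cam)
  for n in ('tin','carriage','lever'):print(cam,n,[(v(d['at']).round(1),round(d['at'][2],3),round(d['confidence'],2)) for d in finder.recognise(cam,n)[:3]])
cr()
"
```

```text
time 14.07 theta 0.548 phi 28.6 r 41.4 Ftan 7.2 Frad -17.5 Fy -0.7 [ 0.46628279 -0.1280672   0.1044632 ]
side tin [(array([[-47.9, 151.3]]), 0.06, 0.79), (array([[ 198.9, -123.3]]), 0.067, 0.57)]
side carriage [(array([[-36.9,   0.2]]), 0.078, 0.56)]
side lever [(array([[ 12.1, -31.8]]), 0.072, 0.48), (array([[ 91.8, -18.3]]), 0.095, 0.4)]
top tin [(array([[ 211.6, -122.4]]), 0.069, 0.95)]
top carriage []
top lever []
time 14.47 theta 0.567 phi 27.5 r 41.5 Ftan 6.5 Frad -22.0 Fy 0.4 [ 0.46696439 -0.12832686  0.10487951]
```

Converted, 0.0044 m is 0.0055, -0.0007 m is -0.0009.

>>> {"method": "play_rows", "body": {
  "motion": [
    [[0,0.0028,-0.0003,0,0,0],[0,0.0055,-0.0009,0,0,0]]
  ]
}}

```text
time_s: 14.63
position: [0.4703, -0.1285, 0.106]
tcp_rot: [[-0.039, 0.999, -0.003], [0.999, 0.039, 0.0], [0.0, -0.003, -1.0]]
force: [-1.8, -1.5, -15.1]
opening: 0.193
grasp_force: 30.0
```

```bash
python3 -c "
from h import *
cr()
"
```

```text
time 14.63 theta 0.653 phi 22.6 r 41.1 Ftan 7.5 Frad -13.3 Fy -1.5 [ 0.47034269 -0.12850045  0.10603274]
```

Converted, 0.0043 m is 0.0054, 0.0021 m is 0.0026.

>>> {"method": "play_rows", "body": {
  "motion": [
    [[-0.0003,0.0026,-0.0004,0,0,0],[-0.0006,0.0054,-0.0009,0,0,0]]
  ]
}}

```text
time_s: 14.8
position: [0.474, -0.1287, 0.107]
tcp_rot: [[-0.039, 0.999, -0.004], [0.999, 0.039, 0.001], [0.001, -0.004, -1.0]]
force: [-5.6, -1.1, -11.1]
opening: 0.193
grasp_force: 30.0
```

```bash
python3 -c "
from h import *
cr()
"
```

```text
time 14.80 theta 0.746 phi 17.3 r 40.7 Ftan 8.6 Frad -9.0 Fy -1.1 [ 0.47401523 -0.12871616  0.1069735 ]
```

Converted, 0.0042 m is 0.0053, 0.0021 m is 0.0026.

>>> {"method": "play_rows", "body": {
  "motion": [
    [[-0.0003,0.0026,-0.0005,0,0,0],[-0.0005,0.0053,-0.0009,0,0,0]]
  ]
}}

```text
time_s: 14.97
position: [0.4774, -0.1288, 0.1077]
tcp_rot: [[-0.039, 0.999, -0.006], [0.999, 0.039, 0.001], [0.001, -0.006, -1.0]]
force: [-8.1, -2.5, -7.3]
opening: 0.195
grasp_force: 30.0
```

```bash
python3 -c "
from h import *
cr()
c=cap('side');t=cap('top')
for cam in ('side','top'):
  for n in ('tin','lever'):print(cam,n,[(v(d['at']).round(1),round(d['at'][2],3),round(d['confidence'],2)) for d in finder.recognise(cam,n)[:3]])
o=np.zeros((600,800,3),np.uint8);g=lambda i:np.clip(255*(i/255.)**.6,0,255).astype(np.uint8)
o[:,:400]=g(cv2.resize(c['frame'][180:300,270:350],(400,600),interpolation=cv2.INTER_CUBIC))
o[:300,400:]=g(cv2.resize(t['frame'][170:245,300:400],(400,300),interpolation=cv2.INTER_CUBIC));cv2.imwrite('pics/e.png',o[:,:,::-1])
cr()"
```

```text
time 14.97 theta 0.832 phi 12.3 r 40.5 Ftan 9.5 Frad -5.4 Fy -2.5 [ 0.47744645 -0.12884267  0.1076913 ]
side tin [(array([[ 196.6, -123. ]]), 0.066, 0.88), (array([[-49.1, 152.2]]), 0.058, 0.6), (array([[ 93.5, -22.7]]), 0.099, 0.52)]
side lever [(array([[ 109.9, -123.5]]), 0.067, 0.2)]
top tin [(array([[ 214.7, -129.2]]), 0.069, 0.62)]
top lever []
time 15.27 theta 0.841 phi 11.8 r 40.5 Ftan 7.8 Frad -7.6 Fy -1.2 [ 0.47779057 -0.12892612  0.10777418]
```

View pics/e.png

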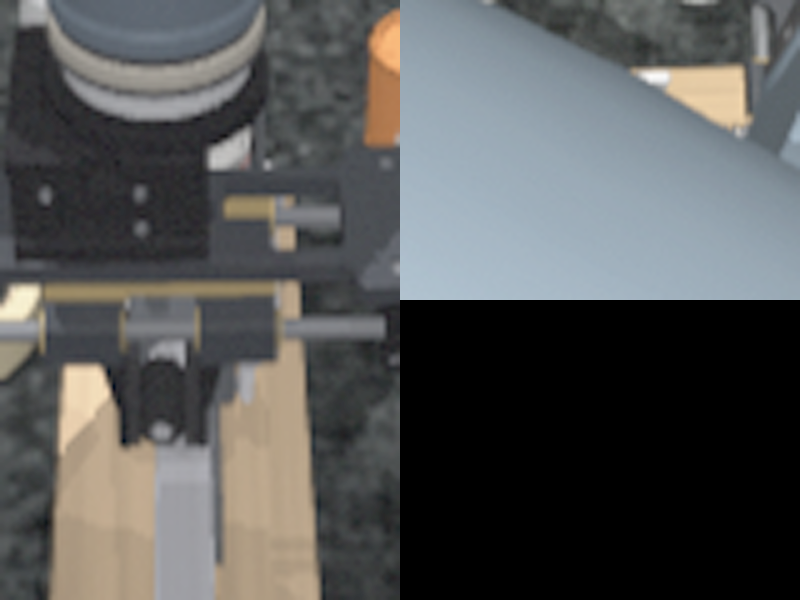

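The fingers hold the grip at (163,400), with the paddle mostly hidden. That was the last picture I may view, so from here on I use numbers only. I'll test whether the tooth is caught by easing back along x.

Converted, -0.001 m is -0.0013.

>>> {"method": "play_rows", "body": {
  "motion": [
    [[-0.0013,0,0,0,0,0],[-0.0013,0,0,0,0,0]]
  ]
}}

```text
time_s: 15.43
position: [0.4778, -0.1292, 0.1077]
tcp_rot: [[-0.038, 0.999, -0.004], [0.999, 0.038, 0.002], [0.002, -0.004, -1.0]]
force: [-5.7, 1.7, -7.3]
opening: 0.196
grasp_force: 30.0
```

Converted, -0.001 m is -0.0013.

>>> {"method": "play_rows", "body": {
  "motion": [
    [[-0.0013,0,0,0,0,0],[-0.0013,0,0,0,0,0]]
  ]
}}

```text
time_s: 15.6
position: [0.4778, -0.1295, 0.1076]
tcp_rot: [[-0.038, 0.999, -0.005], [0.999, 0.038, 0.003], [0.004, -0.005, -1.0]]
force: [-4.9, 3.0, -7.7]
opening: 0.194
grasp_force: 30.0
```

```bash
python3 -c "
from h import *
cr()"
```

```text
time 15.60 theta 0.839 phi 11.9 r 40.4 Ftan 6.4 Frad -6.5 Fy 3.0 [ 0.47776677 -0.12946412  0.10763559]
```

Converted, 0.0042 m is 0.0053, 0.001 m is 0.0013.

>>> {"method": "play_rows", "body": {
  "motion": [
    [[0.0006,0.0026,-0.0003,0,0,0],[0.0013,0.0053,-0.0005,0,0,0]]
  ]
}}

```text
time_s: 15.77
position: [0.481, -0.1291, 0.1081]
tcp_rot: [[-0.04, 0.999, -0.007], [0.999, 0.04, 0.002], [0.002, -0.007, -1.0]]
force: [-9.3, -3.5, -6.0]
opening: 0.192
grasp_force: 30.0
```

```bash
python3 -c "
from h import *
cr()"
```

```text
time 15.77 theta 0.920 phi 7.3 r 40.3 Ftan 10.0 Frad -4.7 Fy -3.5 [ 0.48099808 -0.12907837  0.1080808 ]
```

>>> {"method": "play_rows", "body": {
  "motion": [
    [[0,0.0014,0,0,0,0],[0,0.0026,0,0,0,0]]
  ]
}}

```text
time_s: 15.93
position: [0.4828, -0.1292, 0.1081]
tcp_rot: [[-0.04, 0.999, -0.007], [0.999, 0.04, 0.002], [0.002, -0.007, -1.0]]
force: [-9.9, -3.5, -5.2]
opening: 0.194
grasp_force: 30.0
```

```bash
python3 -c "
from h import *
cr()"
```

```text
time 15.93 theta 0.966 phi 4.7 r 40.2 Ftan 10.2 Frad -4.3 Fy -3.5 [ 0.48283277 -0.12919937  0.10814857]
```

Refitting the circle (axis x ≈ 0.4838) gives a free-turn load of about 6.3 N and about 10.0 N now. That puts the hold at about 18–20 N, so I'll relieve the arm and let go.

Converted, -0.001 m is -0.0013, -0.0008 m is -0.001.

>>> {"method": "play_rows", "body": {
  "motion": [
    [[-0.0013,-0.001,0.0004,0,0,0],[-0.0013,-0.001,0.0004,0,0,0]]
  ]
}}

```text
time_s: 16.1
position: [0.4829, -0.1296, 0.1081]
tcp_rot: [[-0.038, 0.999, -0.005], [0.999, 0.038, 0.003], [0.003, -0.005, -1.0]]
force: [-7.0, 1.3, -4.4]
opening: 0.193
grasp_force: 30.0
```

>>> {"method": "play_rows", "body": {
  "motion": [
    [[0,0,0,0,0,0],[0,0,0,0,0,0],[0,0,0,0,0,0]]
  ],
  "fingers": 0.04
}}

```text
time_s: 16.35
position: [0.4879, -0.1319, 0.1093]
tcp_rot: [[-0.038, 0.999, 0.006], [0.999, 0.038, -0.003], [-0.003, 0.006, -1.0]]
force: [-0.3, -0.7, -0.1]
opening: 0.343
grasp_force: 0.0
```

Converted, -0.18 m is -0.225, -0.17 m is -0.2125.

>>> {"method": "play_rows", "body": {
  "motion": [
    [[0,0,-0.025,0,0,0],[0,0,-0.0625,0,0,0],[0,0,-0.1125,0,0,0],[-0.0375,-0.025,-0.15,0,0,0],[-0.0875,-0.05,-0.175,0,0,0],[-0.1375,-0.075,-0.2,0,0,0],[-0.1875,-0.1,-0.2125,0,0,0],[-0.225,-0.125,-0.2125,0,0,0]]
  ]
}}

```text
time_s: 17.02
position: [0.4027, -0.3035, 0.2802]
tcp_rot: [[-0.039, 0.999, 0.009], [0.999, 0.039, -0.009], [-0.009, 0.008, -1.0]]
force: [1.3, -0.2, -0.8]
opening: 0.461
grasp_force: 0.0
```

Converted, -0.15 m is -0.1875, -0.12 m is -0.15.

>>> {"method": "play_rows", "body": {
  "motion": [
    [[-0.0375,-0.025,-0.025,0,0,0],[-0.075,-0.05,-0.05,0,0,0],[-0.1125,-0.05,-0.075,0,0,0],[-0.15,-0.05,-0.075,0,0,0],[-0.1875,-0.05,-0.075,0,0,0],[-0.1875,-0.05,-0.075,0,0,0]]
  ]
}}

```text
time_s: 17.52
position: [0.3672, -0.4587, 0.3383]
tcp_rot: [[-0.034, 0.999, 0.005], [0.999, 0.034, -0.012], [-0.012, 0.005, -1.0]]
force: [0.2, -0.9, 0.1]
opening: 0.462
grasp_force: 0.0
```

```bash
python3 -c "
from h import *
to(0,0,100)
for cam in ('side','top'):
  c=cap(cam,cam+'_end.png')
  for n in ('tin','carriage','lever','lever_pad','thumb_post','crank_grip','dish','shaker','tumbler_glass','roll_tape'):print(cam,n,[(v(d['at']).round(1)[0].tolist(),np.round(d['at'],3).tolist(),round(d['confidence'],2)) for d in finder.recognise(cam,n)[:3]])
"
```

```text
t 17.52 vise pos [[-382.8  129.3]] [ 0.3672 -0.4587  0.3383] F [ 0.2042 -0.8975  0.1373] open 40.22077962082494 g 0.0
tool shift [0.386  0.1273 0.2342] turn z 0.07630651331222582 tilt [ 0.0051 -0.0118]
side tin [([196.2, -116.3], [0.591, 0.129, 0.065], 0.86), ([93.0, -4.0], [0.483, 0.022, 0.099], 0.79), ([9.7, -3.8], [0.486, -0.062, 0.08], 0.55)]
side carriage [([11.3, -4.6], [0.486, -0.06, 0.074], 0.65)]
side lever [([17.5, -29.6], [0.511, -0.053, 0.076], 0.63), ([-3.2, -131.2], [0.614, -0.07, 0.022], 0.57)]
side lever_pad [([22.2, -34.2], [0.516, -0.048, 0.079], 0.43)]
side thumb_post [([12.8, -4.1], [0.486, -0.058, 0.079], 0.92), ([91.0, -5.0], [0.484, 0.02, 0.098], 0.63), ([112.8, -116.2], [0.594, 0.046, 0.052], 0.31)]
side crank_grip [([-64.0, -1.1], [0.486, -0.135, 0.118], 0.44), ([93.9, -1.4], [0.48, 0.022, 0.101], 0.3)]
side dish [([-3.8, -129.0], [0.611, -0.07, 0.019], 0.59)]
side shaker [([108.8, -115.3], [0.594, 0.042, 0.054], 0.82)]
side tumbler_glass [([228.4, 55.4], [0.418, 0.155, 0.06], 0.8)]
side roll_tape [([97.9, 117.0], [0.362, 0.022, 0.022], 0.82), ([111.8, -116.7], [0.595, 0.045, 0.054], 0.53)]
top tin [([208.1, -116.2], [0.591, 0.141, 0.066], 0.83), ([-31.3, 148.3], [0.335, -0.108, 0.072], 0.76), ([106.1, -0.9], [0.479, 0.035, 0.104], 0.66)]
top carriage [([23.5, -1.1], [0.482, -0.048, 0.084], 0.77)]
top lever []
top lever_pad [([29.0, -33.4], [0.515, -0.041, 0.095], 0.59)]
top thumb_post [([17.3, -2.2], [0.484, -0.054, 0.086], 0.93)]
top crank_grip [([-48.9, -0.2], [0.484, -0.12, 0.118], 0.45)]
top dish [([-15.8, -134.1], [0.617, -0.082, 0.011], 0.64), ([-49.5, 3.2], [0.481, -0.121, 0.116], 0.55)]
top shaker [([125.5, -108.5], [0.586, 0.058, 0.08], 0.66)]
top tumbler_glass [([240.7, 52.7], [0.421, 0.167, 0.085], 0.87)]
top roll_tape [([92.9, 119.0], [0.36, 0.017, 0.026], 0.79), ([105.6, -0.2], [0.479, 0.034, 0.104], 0.54)]
```

Run:
```python
from h import *
np.set_printoptions(precision=1,suppress=True)
t=cap('top')
def prof(f,x0,y0,z,hx,hy):
    im=cv2.cvtColor(cv2.imread('pics/'+f),cv2.COLOR_BGR2GRAY).astype(np.float32)
    ys=np.arange(y0-hy,y0+hy+.1,1.)
    out=[]
    for y in ys:
        uv=np.array([proj(t,w(x,y,z)) for x in np.arange(x0-hx,x0+hx+.1,2)],np.float32)
        out.append(cv2.remap(im,uv[:,0].copy()[None],uv[:,1].copy()[None],cv2.INTER_LINEAR).mean())
    return ys,np.array(out)
def profx(f,xs,y,z):
    im=cv2.cvtColor(cv2.imread('pics/'+f),cv2.COLOR_BGR2GRAY)
    uv=np.array([proj(t,w(x,y,z)) for x in xs],np.float32)
    return cv2.remap(im,uv[:,0].copy()[None],uv[:,1].copy()[None],cv2.INTER_LINEAR)[0]
print('lever along x start',profx('top0.png',np.arange(-60,-15,2),-31,.121*1000))
print('lever along x end',profx('top_end.png',np.arange(6,51,2),-31,121))
for f,x0 in (('top0.png',-38),('top_end.png',30)):
    ys,o=prof(f,x0,-31,121,8,9); print(f,'lever y profile',ys[0],o.astype(int))
    ys,o=prof(f,x0,10,121,8,9); print(f,'post',ys[0],o.astype(int))
for x in(-70,-64,-58,-52): 
    ys,o=prof('top_end.png',x,-1,121,1,16); print('grip',x,o.astype(int))
print('along x',profx('top_end.png',np.arange(-84,-20,2),-1,119))
```

```text
lever along x start [221 221 221 219 213 242 252 252 253 253 253 252 252 252 251 250 248 198
 132 133 150 152 151]
lever along x end [228 228 228 228 228 222 188 181 179 177 173 166 159 158 154 152 154 145
 144 154 176 204 223]
top0.png lever y profile -40.0 [130 156 182 191 198 213 231 243 249 252 239 225 191 153 135 136 138 145
 151]
top0.png post 1.0 [114 106  97  88  78  81  88  96 106 110 105  99  86  74  80  89 100 111
 117]
top_end.png lever y profile -40.0 [143 190 237 252 254 252 244 233 198 163 155 153 152 153 153 154 155 162
 169]
top_end.png post 1.0 [108  98  89  86  86  90  98 106 113 119 110 101  86  70  67  75  83  91
  98]
grip -70 [232 233 234 234 233 232 230 228 214 196 167 127  89  64  39  39  39  43
  47  51  52  52  46  41  46  51  84 131 172 206 233 238 244]
grip -64 [233 234 234 234 233 232 230 228 211 192 159 120  86  61  38  38  37  41
  46  46  45  42  36  31  36  42  77 119 159 197 225 235 240]
grip -58 [217 208 199 193 188 182 172 162 149 136 114  90  68  46  30  27  25  28
  32  32  31  30  28  26  27  28  51  73 100 129 148 158 163]
grip -52 [211 195 179 173 169 167 164 159 148 138 115  92  68  45  31  29  27  28
  29  29  30  29  28  28  29  33  54  75 103 130 147 158 159]
along x [242 245 245 178  92  45  39  41  40  39  38  34  27  26  27  28  28  27
  29  58 135 162 166 164 150 124 109 120 138 110 136 167]
```

The lever now stands about 4 mm further out than at the start, giving the full 54 mm span, so the tooth is seated. The grip is still near upright where I left it, the tin stands against the fixed jaw, and the bystanders haven't moved. Handing in.

```bash
python3 -c "
from rig import bot
print(bot.hand_in())"
```

```text
the job is handed in; nothing more can be done
None
```

I clamped the tin in the vise and handed the job in at about 18 s: the hold is an estimated 18–20 N, worked out from the crank load rather than measured directly. The lever's tooth looks caught, and the tin is upright against the fixed jaw with the bystanders in place, going by camera measurements. Hand-in returned no verdict.

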